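# Draw the strap plate out from under the tin

## Task

The tin with the bearing on top has been put down on one of the strap plates, right behind two upright bench pins. Take the free end of that plate and slide it out flat along the bench between the pins, which hold the tin back, until the whole plate lies clear of the tin by about two fingers' width (4 cm), then let go. The tin must stay in its place behind the pins, settle upright on the bench and keep the bearing on top; do not lift the plate, the tin or the bearing.

Things in the scene. Friction and masses are not known exactly. Their poses are not given: they have to be found in the camera images.
- strap: flat dark steel strap plate with holes, 36 (x) by 204 (y) by 5 mm (z), about 0.42 kg, flat on the bench; origin at the centre of its underside. The tin stands on it at y = +55 mm; its -y end sticks out about 110 mm between the pins. The fingertips can grip it across its 36 mm width, close to the bench. A similar plate lies alone elsewhere with nothing on it: not that one.
- tin: round tin, dark green lid, white base, 70 mm diameter, 26 mm high, about 0.09 kg; origin at the centre of its underside, z up. It stands loose on the strap, 5 mm above the bench, 5 to 22 mm short of the pins: it is dragged with the strap until it meets both pins, and drops the 5 mm when the strap is gone.
- bearing: steel ball bearing, 42 mm diameter, 14 mm high, about 0.12 kg, lying loose and flat on the middle of the tin's lid; origin at the centre of its underside, z up.
- stop: two fixed upright polished (slippery) steel pins, 12 mm thick, 34 mm high, let into the bench, centres 64 mm apart along x; origin on the bench midway. The tin is on the +y side, the strap's free end on the -y side: draw it towards -y. The strap fits between the pins (52 mm clear), the tin does not (seated against both, its axis is 26 mm from the origin).
There are look-alikes about, which are no part of the job. What is shaped like the stop but blue or purple is not meant.

How it is judged:
At the end, for the whole second after the job is handed in: Strap plate flat on the bench, its origin over 155 mm from the tin's axis (about 18 mm clear) and not touching it; tin upright on the bench (3 degrees), on its side of the pins, within 60 mm of their midpoint; bearing flat on the tin within 20 mm of its centre; all released and still (horizontal distance between strap and tin above 0.155 m and contact force between strap and tin below 0.01 N and height (world z) of strap below 0.004 m and angle between strap's own z axis and vertical below 0.05 rad and height (world z) of tin below 0.003 m and angle between tin's own z axis and vertical below 0.06 rad and y of tin in the frame of stop above 0.015 m and horizontal distance between tin and stop below 0.06 m and horizontal distance between bearing and tin below 0.02 m and height (world z) of bearing above 0.022 m and angle between bearing's own z axis and vertical below 0.1 rad and linear speed of each of strap, tin, bearing below 0.02 m/s).
It fails at once if the strap plate is lifted off the bench (more than 25 mm) (height (world z) of strap above 0.025 m).
It fails at once if the tin is lifted (more than 20 mm above its start) or leaves its place (more than 40 mm) (height (world z) of tin above 0.025 m or distance of tin from where it was at the start of the episode above 0.04 m).
It fails at once if the tin tips over (more than 20 degrees) (angle between tin's own z axis and vertical above 0.35 rad).
It fails at once if the bearing falls off the tin or is lifted off it (height (world z) of bearing below 0.015 m or height (world z) of bearing above 0.06 m).
It also fails if it takes over 35 s, if anything falls off the work surface, if the arm or the gripper's body presses on something with over 40 N, if the wrist force passes 120 N, or if a joint passes its speed limit or range.

## Robot

A 6-joint arm with a two-finger parallel gripper is mounted at the origin on a cart in front of the work surface, level with it; the furniture and walls round the work are solid. World frame = base frame: x ahead of the robot, y to its left, z up, the work surface at z = 0. Lengths are in m, angles in rad, forces in N, time in s.
With the tool pointing down it reaches from about 0.275 to 0.75 m from the base axis. Payload 10.2 kg.
Tool frame: the origin (TCP) lies on the mounting face of the last link; the fingertips stand 173 mm ahead of it and the grasp point (between the pads) lies 155 mm ahead of it; y points along the fingers, x is the direction in which the jaws open and shut, and the axes are right-handed (so a half turn about y gives the same grasp; the last joint's range is limited). The gripper opens to 85 mm and grips with 20 to 120 N. Pads are 22 mm wide; open, the fingers measure 114 mm over their backs; the gripper's body (76 mm by 85 mm) begins 54 mm behind the grasp point. The pads swing forward as they close: fully open they stand 13 mm farther back than shut.
Start: joints at [0.969, 0.313, 1.498, -0, 1.331, -0.223], TCP at [0.194, 0.488, 0.405] pointing down, gripper open.
Joint ranges: [-2.94, 2.94], [-0.97, 2.17], [0.19, 2.56], [-1.23, 4.37], [0.02, 3.11], [-2.88, 2.88]. Speed limits (rad/s): [2.39, 2.39, 3.01, 3.14, 3.14, 3.14].

## Interface

Orientations are given as a rotation vector (axis times angle).
In Python, from bench import monitor, snapshot, workorder gives the robot as it stands. The module is installed in compiled form; this text tells all that it offers.
- The arm moves only by the tool carry_out, never from a script. Its arguments are lists of equal length, an entry for each row: "delta_pos": the shift along the tool's x, y, z in m, a list of three; "rot": the turn, a rotation vector about the tool's x, y, z in rad, a list of three; "claw": the finger opening in m, from 0 to 0.0854. A call has exactly 5 rows; each row is the pose to reach, as a shift and turn from the pose commanded when the call began, along the tool's axes at that moment; what a row does not reach only later rows make up. A row lasts 1/10 s, in which the tool goes at most 50 mm and 8.59 degrees, less where a joint would pass 70% of its speed; a pose out of reach is approached as far as the arm can. A call with a gripper value outside its range is refused whole. The fingers move at their own pace and stop on an object; "newtons" is the grip in N (left out, the last holds). Time passes only in rows, so rows that repeat a pose let the fingers close, or fill a call up. It gives the time, the measured TCP pose, the force and the opening at its end, in the units of the state.
- monitor.sense(): the state, without advancing time (a new reading comes with each control period).
- snapshot(name): name is "scene" or "top"; returns a dict with "img" (384x512x3 uint8, blue, green, red), "z_map" (384x512 float32, m along the optical axis (not along the pixel's ray), 0 where there is no reading), "vfov" (degrees; the focal length in pixels is half the picture's height over the tangent of half this angle, whatever the lens; pixels are square), "cx", "cy" (the principal point, pixels), "R" (3x3) and "t" (3): a world point X has camera coordinates R X + t. Camera axes: x right, y down, z forward; pixel columns grow to the right and rows downward; lengths in m; the calibration is good to about 2 mm. A picture is of the moment at which its call begins.
- workorder.sign_off(): hands the job in, once; it reports no verdict.
The state is a dict: "clock": time; "q": joint angles; "joint_velocities": joint speeds; "effort": joint torques, N m; "position": TCP position; "eef_rot": TCP orientation; "ft_force": force on the tool from outside, world axes, zero at the start; "ft_torque": the same for the moment, N m; "grip_width": finger opening in m.
Only numpy, scipy, OpenCV 4.12 (cv2) and the standard library are available. Lean on these libraries where they do the work, as an engineer would, in place of code of your own. Each camera call takes 0.05 s, during which the arm holds its last target. There are 200 camera calls.

## Working session

There is one attempt and no reset: what is moved stays moved. The work goes in short steps, Python scripts to look and compute and a tool call to move; the robot and the scene stay as the last step left them, time stands still between calls to the robot, and variables do not carry over. Pictures are saved under pics/ and viewed, about 8 in all and at most 12, crops included, and the job is handed in when it is done.

Besides the shell and the picture viewer there is one more tool, called after "Emit:" by a JSON object that holds its "name" and its "arguments". carry_out: Moves the arm, as the interface text tells. Its arguments: {"type":"object","properties":{"delta_pos":{"type":"array","items":{"type":"array","items":{"type":"number"}}},"rot":{"type":"array","items":{"type":"array","items":{"type":"number"}}},"claw":{"type":"array","items":{"type":"number"}},"newtons":{"type":"number"}},"required":["delta_pos","rot","claw"]}

```bash
mkdir -p pics; cat > h.py <<'E'
import numpy as np,cv2
from bench import monitor,snapshot,workorder
def ray(s,u,v,z):
    f=s["img"].shape[0]/2/np.tan(np.radians(s["vfov"])/2)
    R=np.array(s["R"]);t=np.array(s["t"]);c=-R.T@t
    d=R.T@np.array([(u-s["cx"])/f,(v-s["cy"])/f,1]);return c+d*(z-c[2])/d[2]
def proj(s,X):
    f=s["img"].shape[0]/2/np.tan(np.radians(s["vfov"])/2)
    p=np.array(s["R"])@np.array(X)+s["t"];return p[:2]/p[2]*f+[s["cx"],s["cy"]]
E
python3 - <<'E'
from h import *
for n in("scene","top"):
    s=snapshot(n);np.savez(n+"0.npz",**s);cv2.imwrite(f"pics/{n}0.png",cv2.resize(s["img"],(768,576),interpolation=cv2.INTER_CUBIC))
    print(n,s["vfov"],s["cx"],s["cy"],-np.array(s["R"]).T@s["t"],np.round(s["R"],3).tolist())
print(monitor.sense())
E
```

```text
scene 43.97708021038295 251.35863749075028 193.11389956117284 [0.07908688 0.00251996 0.6768902 ] [[0.717, -0.697, -0.014], [-0.527, -0.529, -0.665], [0.456, 0.484, -0.747]]
top 51.3655995490806 256.11919196347 190.9176981945899 [0.30840394 0.37285015 0.87661335] [[0.01, -1.0, -0.025], [-0.983, -0.006, -0.184], [0.183, 0.026, -0.983]]
{'clock': 0.1, 'q': array([ 9.68596113e-01,  3.13360676e-01,  1.49834936e+00,  4.82261683e-06,
        1.33101169e+00, -2.23371472e-01]), 'joint_velocities': array([ 2.48105647e-03, -9.51662156e-05, -2.45341899e-03,  6.70230526e-04,
       -5.07248376e-04,  3.61442699e-04]), 'effort': array([ 4.19266114e-03, -4.12898576e+01, -2.60140193e+01, -4.05018909e-05,
        3.00858461e-03,  7.38960330e-05]), 'position': array([0.19413687, 0.48774554, 0.4042137 ]), 'eef_rot': array([-1.36535173, -0.92496206,  0.92669935]), 'ft_force': array([-0.28176682,  0.0817423 , -0.00294011]), 'ft_torque': array([-0.01634366, -0.00142401,  0.00766386]), 'grip_width': 0.08563186281067085}
```

View pics/top0.png

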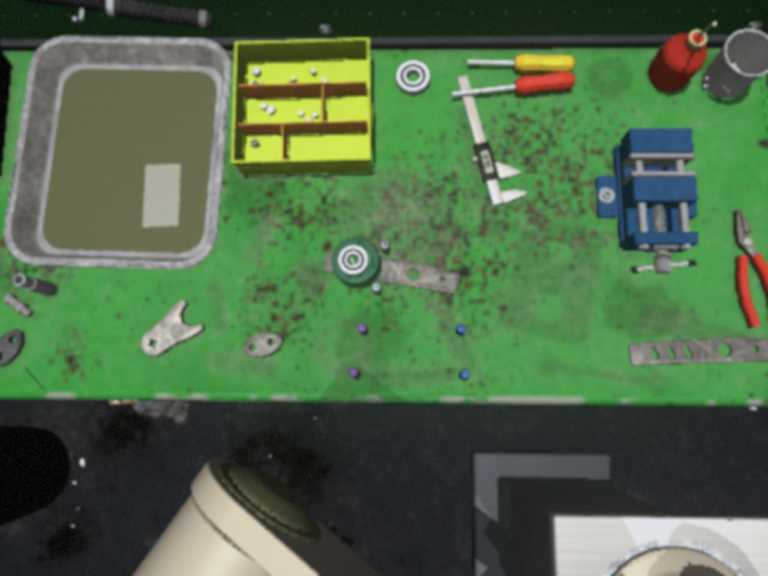

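View pics/scene0.png

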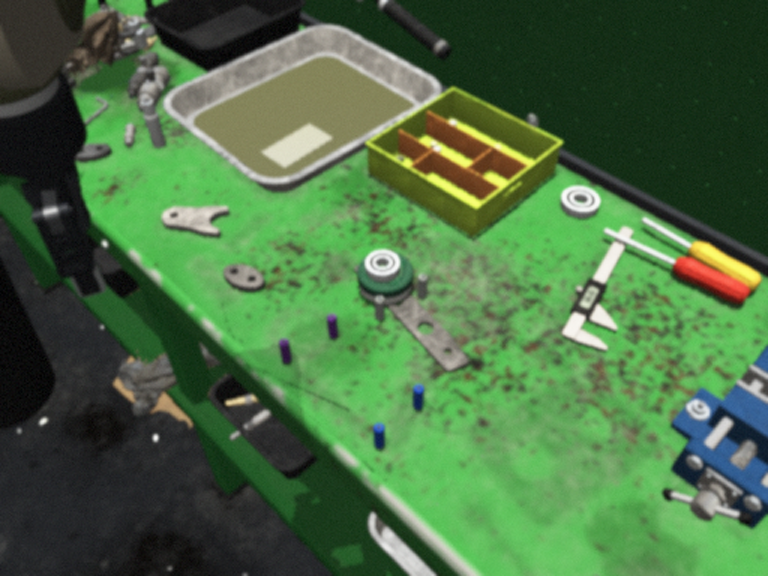

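The top view shows the tin at (355,261), the pins at (386,245) and (376,288), and the strap's free end at (457,281). All of these are in the 1.5x picture. The lone plate at lower right and the blue and purple pins are look-alikes. Next I measure the strap axis.

```bash
python3 - <<'E'
from h import *
from scipy.spatial.transform import Rotation as Ro
for n,win,zz in(("top",(262,165,312,200),.005),("scene",(262,195,320,250),.005)):
    s=dict(np.load(n+"0.npz"));im=s["img"]
    hsv=cv2.cvtColor(im,cv2.COLOR_BGR2HSV);m=(hsv[...,1]<90).astype(np.uint8)*255
    w=np.zeros_like(m);x0,y0,x1,y1=win;w[y0:y1,x0:x1]=255;m&=w
    k,l,st,_=cv2.connectedComponentsWithStats(m);i=1+st[1:,4].argmax()
    v,u=np.where(l==i);P=np.array([ray(s,a,b,zz)[:2] for a,b in zip(u,v)]).astype(np.float32)
    r=cv2.minAreaRect(P);print(n,st[i],r,cv2.boxPoints(r).round(4).tolist())
    o=cv2.resize(im[140:260,210:330],(600,600),interpolation=cv2.INTER_CUBIC);o2=cv2.resize((l==i).astype(np.uint8)[140:260,210:330]*255,(600,600))
    cs,_=cv2.findContours(o2,0,2);cv2.drawContours(o,cs,-1,(0,0,255),1);cv2.imwrite(f"pics/m_{n}.png",o)
s=dict(np.load("top0.npz"))
print("tin(z.031)",ray(s,355/1.5,261/1.5,.035),"pins",ray(s,386/1.5,245/1.5,.034),ray(s,376/1.5,288/1.5,.034))
R=Ro.from_rotvec([-1.36535173,-0.92496206,0.92669935]).as_matrix();print(R.round(4), monitor.sense()["eef_rot"])
E
```

```text
top [ 262  165   50   35 1133] ((0.4920155704021454, 0.3289283514022827), (0.07730526477098465, 0.10919806361198425), 0.22575081884860992) [[0.4530999958515167, 0.38339999318122864], [0.4535999894142151, 0.2741999924182892], [0.5309000015258789, 0.2745000123977661], [0.5304999947547913, 0.38370001316070557]]
scene [ 262  195   58   55 1841] ((0.4949129521846771, 0.3390653729438782), (0.12327580899000168, 0.10728470981121063), 45.10942459106445) [[0.41339999437332153, 0.33329999446868896], [0.4893999993801117, 0.2574999928474426], [0.5763999819755554, 0.3449000120162964], [0.5004000067710876, 0.4205999970436096]]
tin(z.031) [0.50252952 0.4379966  0.035     ] pins [0.52675874 0.39349956 0.034     ] [0.46326533 0.40720052 0.034     ]
[[ 3.698e-01 -6.000e-04 -9.291e-01]
 [ 9.291e-01 -9.000e-04  3.698e-01]
 [-1.100e-03 -1.000e+00  3.000e-04]] [-1.36535173 -0.92496206  0.92669935]
```

View pics/m_top.png

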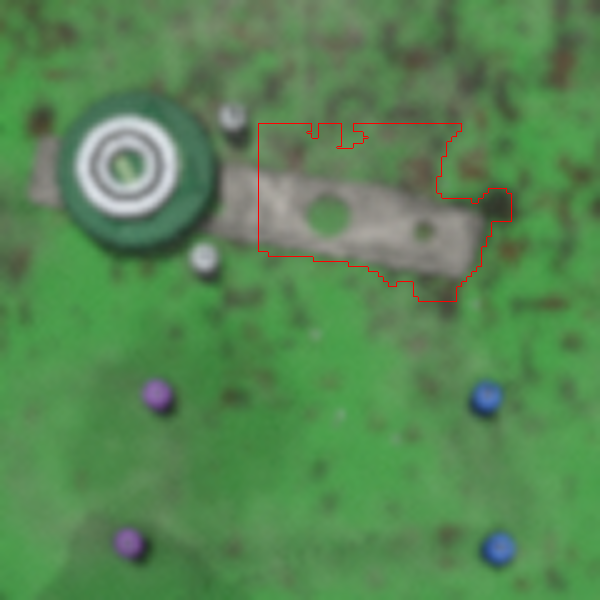

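```bash
python3 - <<'E'
from h import *
s=dict(np.load("top0.npz"))
g=lambda X,Y,z:ray(s,(X+.5)/5-.5+210,(Y+.5)/5-.5+140,z)[:2]
pin=[g(232,116,.034),g(204,258,.034)];mid=sum(pin)/2;d=pin[0]-pin[1]
print("pins",pin,"mid",mid,"dist",np.linalg.norm(d),"stop x yaw",np.arctan2(d[1],d[0]))
e=[g(485,211,.005),g(470,278,.005)];c=sum(e)/2
t=[g(262,170,.005),g(485,211,.005)];b=[g(262,246,.005),g(470,278,.005)]
for a in(t,b):w=a[0]-a[1];print("edge dir",w,np.arctan2(w[1],w[0]),)
far=g(33,170,.005)
w=far-c;print("end",e,c,"width",np.linalg.norm(e[0]-e[1]),"far",far,"len",np.linalg.norm(w),"yaw y",np.arctan2(w[1],w[0])-np.pi/2)
print("tin",g(137,172,.031),"bearing",g(128,166,.045))
print("blue",g(487,398,.034),g(499,548,.034),"purple",g(157,395,.034))
# depth check plane offset
E
```

```text
pins [array([0.52794382, 0.39641371]), array([0.46500935, 0.40779613])] mid [0.49647659 0.40210492] dist 0.06395550925806358 stop x yaw -0.17892719626240539
edge dir [0.01825581 0.09932415] 1.3890247490128103
edge dir [0.01390001 0.0920596 ] 1.4209390215579727
end [array([0.49236929, 0.28420445]), array([0.46207153, 0.29120574])] [0.47722041 0.2877051 ] width 0.031096183132655997 far [0.51016154 0.48636651] len 0.20137397413354746 yaw y -0.1643203580678232
tin [0.50345545 0.43758002] bearing [0.50284253 0.44041782]
blue [0.40551368 0.28734913] [0.34277879 0.28318105] purple [0.40575269 0.4269933 ]
```

Emit:
{"name": "carry_out", "arguments": {"delta_pos": [[-0.008,0.006,-0.044],[-0.016,0.012,-0.088],[-0.024,0.018,-0.132],[-0.032,0.024,-0.176],[-0.04,0.03,-0.22]], "rot": [[0,0.14,0],[0,0.28,0],[0,0.42,0],[0,0.56,0],[0,0.7,0]], "claw": [0.056,0.056,0.056,0.056,0.056], "newtons": 50}}

```text
clock: 0.6
position: [0.3851, 0.368, 0.3742]
eef_rot: [-1.537, -0.381, 0.382]
ft_force: [-0.0, 0.9, -0.1]
grip_width: 0.0561
```

```bash
cat >> h.py <<'E'
from scipy.spatial.transform import Rotation as Ro
def rel(target,yaw=-0.17):
    st=monitor.sense();R=Ro.from_rotvec(st["eef_rot"]).as_matrix();p=st["position"]
    T=np.column_stack([[np.cos(yaw),np.sin(yaw),0],[0,0,-1],[-np.sin(yaw),np.cos(yaw),0]])
    if np.linalg.det(T)<0:T[:,2]*=-1
    print("t",st["clock"],"p",p.round(4),"yaw",np.arctan2(R[1,0],R[0,0]).round(4),"down",R[:,1].round(4),"F",st["ft_force"].round(2),"w",round(st["grip_width"],4))
    print("delta",(R.T@(np.array(target)-p)).round(4),"rot",Ro.from_matrix(R.T@T).as_rotvec().round(4))
E
python3 -c "
from h import *
rel([.480,.307,.25])"
```

```text
t 0.6 p [0.3851 0.368  0.3742] yaw 0.4862 down [-4.e-04 -2.e-04 -1.e+00] F [-0.04  0.91 -0.1 ] w 0.0561
delta [ 0.0555  0.1242 -0.0983] rot [ 1.000e-04  6.562e-01 -5.000e-04]
```

Emit:
{"name": "carry_out", "arguments": {"delta_pos": [[0.011,0.025,-0.02],[0.022,0.05,-0.04],[0.033,0.075,-0.06],[0.044,0.1,-0.08],[0.055,0.124,-0.098]], "rot": [[0,0.135,0],[0,0.27,0],[0,0.4,0],[0,0.53,0],[0,0.656,0]], "claw": [0.056,0.056,0.056,0.056,0.056]}}

```text
clock: 1.1
position: [0.4792, 0.3081, 0.2493]
eef_rot: [-1.567, 0.134, -0.133]
ft_force: [0.1, -0.4, 0.1]
grip_width: 0.0562
```

```bash
python3 -c "
from h import *
rel([.480,.307,.20])
for n in('scene','top'):
    s=snapshot(n);np.savez(n+'1.npz',**s);u,v=proj(s,[.48,.307,.005]);x,y=int(u)-70,int(v)-70
    print(n,x,y);o=cv2.resize(s['img'][y:y+140,x:x+140],(560,560),interpolation=cv2.INTER_CUBIC)
    for p in([.48,.307,.005],[.477,.288,.005],[.5028,.4404,.045]):
        q=(proj(s,p)-[x,y])*4;cv2.drawMarker(o,tuple(int(k) for k in q),(0,0,255),0,12)
    globals()[n]=o
cv2.imwrite('pics/near1.png',cv2.resize(np.hstack([scene,top]),(800,400)))
"
```

```text
t 1.1 p [0.4792 0.3081 0.2493] yaw -0.1696 down [-8.e-04 -3.e-04 -1.e+00] F [ 0.07 -0.43  0.14] w 0.0562
delta [ 0.001   0.0493 -0.0009] rot [ 0.0005  0.0004 -0.0007]
scene 229 165
top 226 117
```

View pics/near1.png

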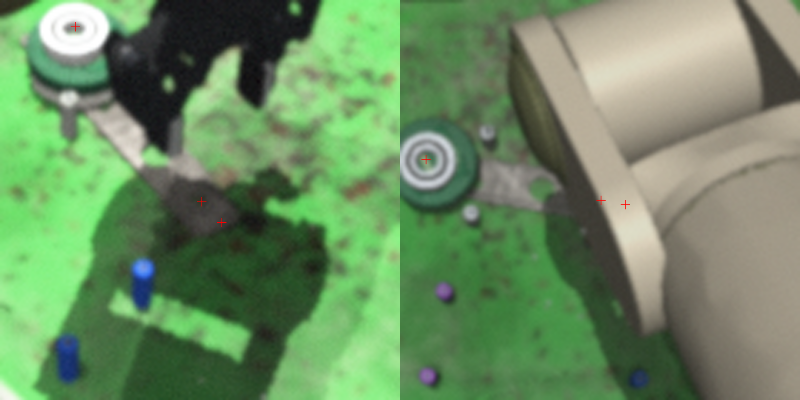

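The scene view puts the strap's free end under my marks at (201,202) and (221,222). The open fingers are above and behind it in line of sight. Next I go down.

Emit:
{"name": "carry_out", "arguments": {"delta_pos": [[0.001,0.015,-0.001],[0.001,0.03,-0.001],[0.001,0.045,-0.001],[0.001,0.058,-0.001],[0.001,0.065,-0.001]], "rot": [[0,0,0],[0,0,0],[0,0,0],[0,0,0],[0,0,0]], "claw": [0.056,0.056,0.056,0.056,0.056]}}

```text
clock: 1.7
position: [0.4789, 0.308, 0.1851]
eef_rot: [-1.567, 0.128, -0.127]
ft_force: [-0.3, 0.7, -0.5]
grip_width: 0.056
```

```bash
python3 -c "
from h import *
rel([.480,.307,.175])
s=snapshot('scene');np.savez('scene2.npz',**s);u,v=proj(s,[.48,.307,.005]);x,y=int(u)-60,int(v)-70
o=cv2.resize(s['img'][y:y+110,x:x+110],(770,770)[:2],interpolation=cv2.INTER_CUBIC)
cv2.imwrite('pics/near2.png',cv2.resize(o,(600,600)))
"
```

```text
t 1.7 p [0.4789 0.308  0.1851] yaw -0.1623 down [-8.e-04 -2.e-04 -1.e+00] F [-0.26  0.68 -0.45] w 0.056
delta [ 0.0012  0.0101 -0.0008] rot [ 0.0004  0.0077 -0.0007]
```

View pics/near2.png

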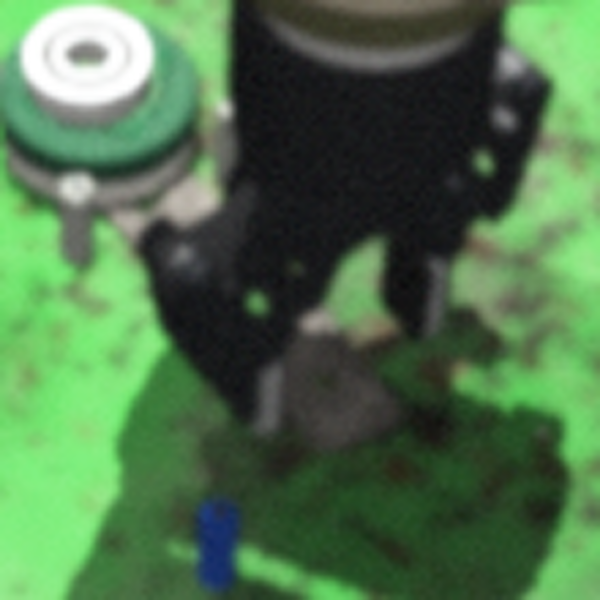

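The free end lies between the two pads: left pad at (268,395), right at (432,295), strap end near (350,420). I go down gently and feel for the bench.

Emit:
{"name": "carry_out", "arguments": {"delta_pos": [[0.001,0.003,0],[0.001,0.006,0],[0.001,0.008,0],[0.001,0.01,0],[0.001,0.01,0]], "rot": [[0,0,0],[0,0,0],[0,0,0],[0,0,0],[0,0,0]], "claw": [0.046,0.046,0.046,0.046,0.046]}}

```text
clock: 2.25
position: [0.4803, 0.3075, 0.1756]
eef_rot: [-1.567, 0.129, -0.129]
ft_force: [0.4, 0.1, 0.1]
grip_width: 0.0462
```

Emit:
{"name": "carry_out", "arguments": {"delta_pos": [[0,0.001,0],[0,0.002,0],[0,0.003,0],[0,0.003,0],[0,0.003,0]], "rot": [[0,0,0],[0,0,0],[0,0,0],[0,0,0],[0,0,0]], "claw": [0.046,0.046,0.046,0.046,0.046]}}

```text
clock: 2.75
position: [0.4804, 0.3076, 0.1727]
eef_rot: [-1.567, 0.129, -0.129]
ft_force: [-0.4, -0.1, -0.1]
grip_width: 0.0461
```

Emit:
{"name": "carry_out", "arguments": {"delta_pos": [[0,0.001,0],[0,0.002,0],[0,0.002,0],[0,0.002,0],[0,0.002,0]], "rot": [[0,0,0],[0,0,0],[0,0,0],[0,0,0],[0,0,0]], "claw": [0.041,0.041,0.041,0.041,0.041]}}

```text
clock: 3.25
position: [0.4804, 0.3076, 0.1718]
eef_rot: [-1.567, 0.128, -0.129]
ft_force: [-3.1, -2.9, 11.9]
grip_width: 0.0411
```

Emit:
{"name": "carry_out", "arguments": {"delta_pos": [[0,0.001,0],[0,0.001,0],[0,0.001,0],[0,0.001,0],[0,0.001,0]], "rot": [[0,0,0],[0,0,0],[0,0,0],[0,0,0],[0,0,0]], "claw": [0.041,0.041,0.041,0.041,0.041]}}

```text
clock: 3.75
position: [0.4804, 0.3076, 0.1717]
eef_rot: [-1.567, 0.128, -0.129]
ft_force: [-7.5, -4.3, 21.4]
grip_width: 0.0409
```

Emit:
{"name": "carry_out", "arguments": {"delta_pos": [[0,-0.0015,0],[0,-0.0035,0],[0,-0.0035,0],[0,-0.0035,0],[0,-0.0035,0]], "rot": [[0,0,0],[0,0,0],[0,0,0],[0,0,0],[0,0,0]], "claw": [0.041,0.041,0.036,0.03,0.03], "newtons": 20}}

```text
clock: 4.25
position: [0.4804, 0.3076, 0.1734]
eef_rot: [-1.567, 0.129, -0.129]
ft_force: [-1.1, 0.2, 5.1]
grip_width: 0.0352
```

```bash
python3 -c "
from h import *
rel([.480,.307,.175])
s=snapshot('scene');np.savez('scene3.npz',**s);u,v=proj(s,[.48,.307,.005]);x,y=int(u)-60,int(v)-70
cv2.imwrite('pics/near3.png',cv2.resize(s['img'][y:y+110,x:x+110],(600,600),interpolation=cv2.INTER_CUBIC))
"
```

```text
t 4.25 p [0.4804 0.3076 0.1734] yaw -0.164 down [-1.e-04  0.e+00 -1.e+00] F [-1.13  0.23  5.09] w 0.0352
delta [-0.0003 -0.0016 -0.0006] rot [-0.      0.006  -0.0001]
```

View pics/near3.png

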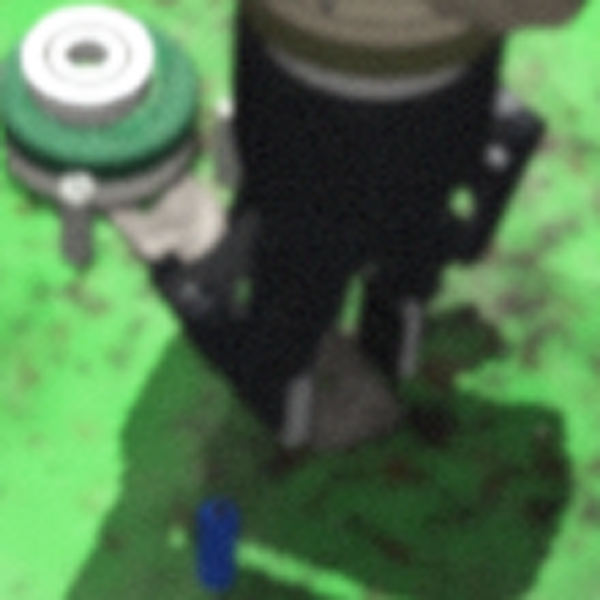

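The fingers now flank the strap, with pads at (297,410) and (408,335). I hold the pose to see whether they stop at 36 mm.

Emit:
{"name": "carry_out", "arguments": {"delta_pos": [[0,0,0],[0,0,0],[0,0,0],[0,0,0],[0,0,0]], "rot": [[0,0,0],[0,0,0],[0,0,0],[0,0,0],[0,0,0]], "claw": [0.03,0.03,0.03,0.03,0.03]}}

```text
clock: 4.8
position: [0.4804, 0.3076, 0.1734]
eef_rot: [-1.567, 0.129, -0.129]
ft_force: [-2.1, -0.2, 5.5]
grip_width: 0.0353
```

It stops at 35.3 mm, so the plate is gripped. I firm up the grip and pull slowly along tool -z, which is the strap's -y.

Emit:
{"name": "carry_out", "arguments": {"delta_pos": [[0,-0.0003,0],[0,-0.0004,0],[0,-0.0004,-0.002],[0,-0.0004,-0.004],[0,-0.0004,-0.006]], "rot": [[0,0,0],[0,0,0],[0,0,0],[0,0,0],[0,0,0]], "claw": [0.03,0.03,0.03,0.03,0.03], "newtons": 60}}

```text
clock: 5.3
position: [0.4795, 0.3021, 0.1738]
eef_rot: [-1.565, 0.128, -0.13]
ft_force: [0.5, 5.4, 1.7]
grip_width: 0.0332
```

Emit:
{"name": "carry_out", "arguments": {"delta_pos": [[0,0,-0.002],[0,0,-0.004],[0,0,-0.006],[0,0,-0.008],[0,0,-0.01]], "rot": [[0,0,0],[0,0,0],[0,0,0],[0,0,0],[0,0,0]], "claw": [0.03,0.03,0.03,0.03,0.03]}}

```text
clock: 5.8
position: [0.4779, 0.2923, 0.1737]
eef_rot: [-1.565, 0.128, -0.13]
ft_force: [0.9, 6.9, 1.0]
grip_width: 0.0333
```

Emit:
{"name": "carry_out", "arguments": {"delta_pos": [[0,0,-0.002],[0,0,-0.004],[0,0,-0.006],[0,0,-0.008],[0,0,-0.01]], "rot": [[0,0,0],[0,0,0],[0,0,0],[0,0,0],[0,0,0]], "claw": [0.03,0.03,0.03,0.03,0.03]}}

```text
clock: 6.3
position: [0.4763, 0.2825, 0.1737]
eef_rot: [-1.565, 0.128, -0.13]
ft_force: [2.1, 6.9, 0.7]
grip_width: 0.0331
```

```bash
python3 -c "
from h import *
rel([.457,.17,.1735],-.168)
s=snapshot('scene');u,v=proj(s,[.48,.34,.005]);x,y=int(u)-60,int(v)-70
cv2.imwrite('pics/near4.png',cv2.resize(s['img'][y:y+130,x:x+130],(600,600),interpolation=cv2.INTER_CUBIC))
"
```

```text
t 6.3 p [0.4763 0.2825 0.1737] yaw -0.1645 down [ 0.0018  0.0021 -1.    ] F [2.12 6.93 0.68] w 0.0331
delta [-0.0006 -0.     -0.1141] rot [-0.0024  0.0035  0.0014]
```

View pics/near4.png

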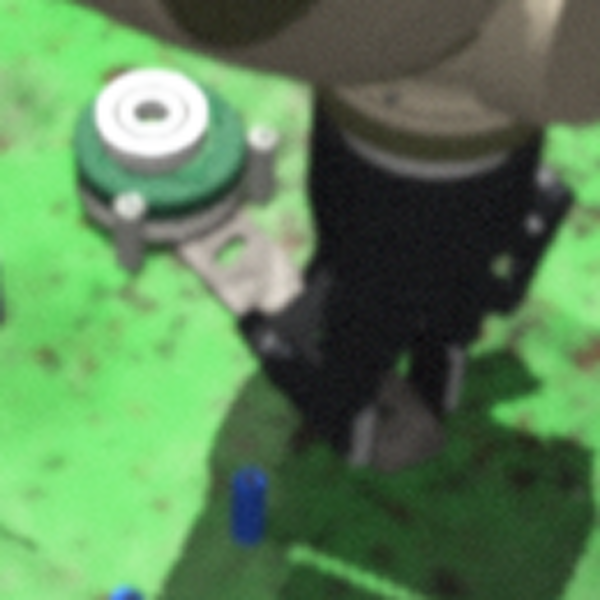

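The strap slides in the grip and the tin is at the pins (130,205) and (262,138), with the bearing centred. I keep pulling.

Emit:
{"name": "carry_out", "arguments": {"delta_pos": [[0,0,-0.003],[0,0,-0.006],[0,0,-0.009],[0,0,-0.012],[0,0,-0.015]], "rot": [[0,0,0],[0,0,0],[0,0,0],[0,0,0],[0,0,0]], "claw": [0.03,0.03,0.03,0.03,0.03]}}

```text
clock: 6.85
position: [0.4738, 0.2676, 0.1737]
eef_rot: [-1.565, 0.128, -0.13]
ft_force: [1.7, 7.6, 1.1]
grip_width: 0.0333
```

Emit:
{"name": "carry_out", "arguments": {"delta_pos": [[0,0,-0.003],[0,0,-0.006],[0,0,-0.009],[0,0,-0.012],[0,0,-0.015]], "rot": [[0,0,0],[0,0,0],[0,0,0],[0,0,0],[0,0,0]], "claw": [0.03,0.03,0.03,0.03,0.03]}}

```text
clock: 7.35
position: [0.4714, 0.2528, 0.1737]
eef_rot: [-1.565, 0.128, -0.131]
ft_force: [0.9, 8.3, 1.6]
grip_width: 0.0328
```

Emit:
{"name": "carry_out", "arguments": {"delta_pos": [[0,0,-0.002],[0,0,-0.004],[0,0,-0.006],[0,0,-0.008],[0,0,-0.01]], "rot": [[0,0,0],[0,0,0],[0,0,0],[0,0,0],[0,0,0]], "claw": [0.03,0.03,0.03,0.03,0.03]}}

```text
clock: 7.85
position: [0.4698, 0.2428, 0.1737]
eef_rot: [-1.565, 0.128, -0.13]
ft_force: [1.5, 4.9, 2.4]
grip_width: 0.0332
```

Emit:
{"name": "carry_out", "arguments": {"delta_pos": [[0,0,-0.002],[0,0,-0.004],[0,0,-0.006],[0,0,-0.008],[0,0,-0.01]], "rot": [[0,0,0],[0,0,0],[0,0,0],[0,0,0],[0,0,0]], "claw": [0.03,0.03,0.03,0.03,0.03]}}

```text
clock: 8.35
position: [0.4682, 0.2329, 0.1737]
eef_rot: [-1.565, 0.128, -0.13]
ft_force: [0.4, 4.8, 2.4]
grip_width: 0.0334
```

Emit:
{"name": "carry_out", "arguments": {"delta_pos": [[0,0,-0.002],[0,0,-0.004],[0,0,-0.006],[0,0,-0.008],[0,0,-0.01]], "rot": [[0,0,0],[0,0,0],[0,0,0],[0,0,0],[0,0,0]], "claw": [0.03,0.03,0.03,0.03,0.03]}}

```text
clock: 8.85
position: [0.4665, 0.223, 0.1737]
eef_rot: [-1.565, 0.128, -0.13]
ft_force: [-0.1, 5.5, 1.9]
grip_width: 0.0332
```

Emit:
{"name": "carry_out", "arguments": {"delta_pos": [[0,0,-0.002],[0,0,-0.004],[0,0,-0.006],[0,0,-0.008],[0,0,-0.01]], "rot": [[0,0,0],[0,0,0],[0,0,0],[0,0,0],[0,0,0]], "claw": [0.03,0.03,0.03,0.03,0.03]}}

```text
clock: 9.35
position: [0.4649, 0.2131, 0.1737]
eef_rot: [-1.566, 0.128, -0.13]
ft_force: [1.4, 5.7, 1.7]
grip_width: 0.0332
```

```bash
python3 -c "
from h import *
rel([.457,.17,.1735],-.168)
s=snapshot('scene');u,v=proj(s,[.48,.32,.005]);x,y=int(u)-80,int(v)-80
cv2.imwrite('pics/near5.png',cv2.resize(s['img'][y:y+150,x:x+150],(600,600),interpolation=cv2.INTER_CUBIC))
"
```

```text
t 9.35 p [0.4649 0.2131 0.1737] yaw -0.1645 down [ 0.0014  0.0013 -1.    ] F [1.43 5.72 1.66] w 0.0332
delta [-0.0007  0.0001 -0.0438] rot [-0.0015  0.0035  0.0012]
```

View pics/near5.png

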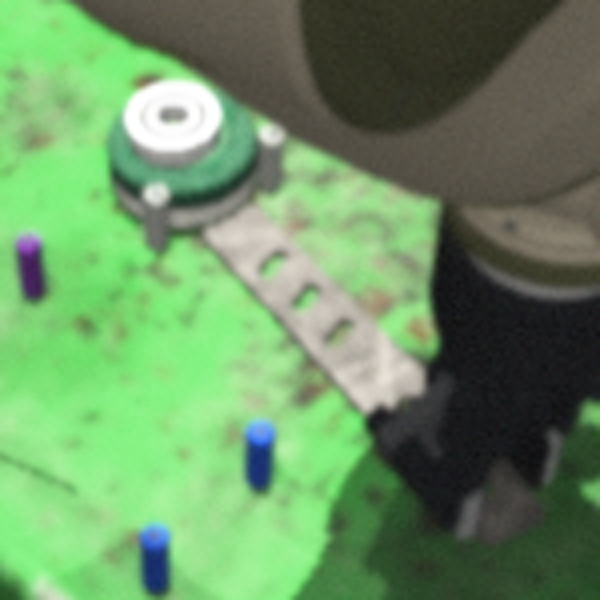

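The tin is upright behind both pins at (157,195) and (270,135). The bearing is on top and the strap is nearly out. About 45 mm remain, and I'll check the clearance after that.

Emit:
{"name": "carry_out", "arguments": {"delta_pos": [[0,0,-0.002],[0,0,-0.004],[0,0,-0.006],[0,0,-0.008],[0,0,-0.01]], "rot": [[0,0,0],[0,0,0],[0,0,0],[0,0,0],[0,0,0]], "claw": [0.03,0.03,0.03,0.03,0.03]}}

```text
clock: 9.9
position: [0.4632, 0.2032, 0.1737]
eef_rot: [-1.566, 0.128, -0.13]
ft_force: [1.6, 5.2, 2.4]
grip_width: 0.0332
```

Emit:
{"name": "carry_out", "arguments": {"delta_pos": [[0,0,-0.003],[0,0,-0.006],[0,0,-0.009],[0,0,-0.012],[0,0,-0.015]], "rot": [[0,0,0],[0,0,0],[0,0,0],[0,0,0],[0,0,0]], "claw": [0.03,0.03,0.03,0.03,0.03]}}

```text
clock: 10.4
position: [0.4607, 0.1884, 0.1737]
eef_rot: [-1.566, 0.128, -0.13]
ft_force: [0.8, 5.3, 2.3]
grip_width: 0.0332
```

Emit:
{"name": "carry_out", "arguments": {"delta_pos": [[0,0,-0.004],[0,0,-0.008],[0,0,-0.012],[0,0,-0.016],[0,0,-0.02]], "rot": [[0,0,0],[0,0,0],[0,0,0],[0,0,0],[0,0,0]], "claw": [0.03,0.03,0.03,0.03,0.03]}}

```text
clock: 10.9
position: [0.4575, 0.1686, 0.1737]
eef_rot: [-1.566, 0.128, -0.13]
ft_force: [1.1, 5.0, 3.3]
grip_width: 0.0332
```

```bash
python3 -c "
from h import *
rel([.457,.17,.1735],-.168)
s=snapshot('top');np.savez('top6.npz',**s);u,v=proj(s,[.48,.33,.005]);x,y=int(u)-75,int(v)-75
print(x,y);cv2.imwrite('pics/near6.png',cv2.resize(s['img'][y:y+150,x:x+150],(600,600),interpolation=cv2.INTER_CUBIC))
"
```

```text
t 10.9 p [0.4575 0.1686 0.1737] yaw -0.1644 down [ 1.1e-03  8.0e-04 -1.0e+00] F [1.11 4.99 3.35] w 0.0332
delta [-0.0007  0.0002  0.0013] rot [-0.001   0.0036  0.001 ]
210 112
```

View pics/near6.png

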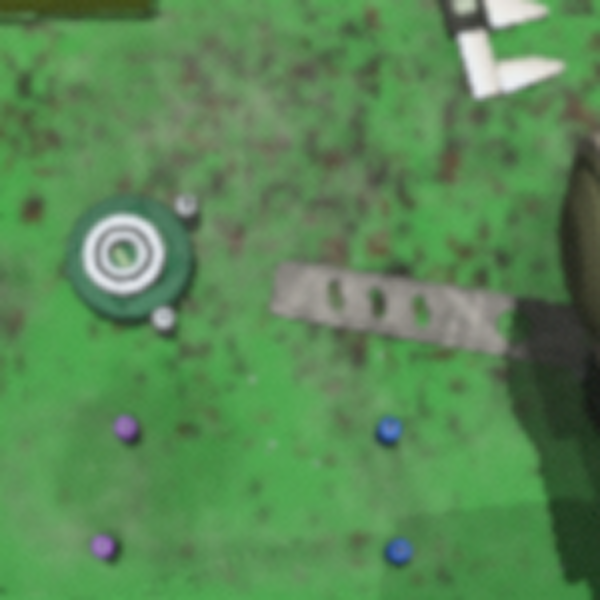

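The gap between strap end (275) and tin edge (195) is about 44 mm. The tin touches both pins and the bearing is centred. I release and rise.

Emit:
{"name": "carry_out", "arguments": {"delta_pos": [[0,0,0],[0,0,0],[0,0,0],[0,0,0],[0,0,0]], "rot": [[0,0,0],[0,0,0],[0,0,0],[0,0,0],[0,0,0]], "claw": [0.04,0.045,0.055,0.06,0.06]}}

```text
clock: 11.45
position: [0.4573, 0.1685, 0.1735]
eef_rot: [-1.567, 0.129, -0.129]
ft_force: [-0.6, 0.8, -0.0]
grip_width: 0.0599
```

Emit:
{"name": "carry_out", "arguments": {"delta_pos": [[0,-0.005,0],[0,-0.015,0],[0,-0.035,0],[0,-0.06,0],[0,-0.09,0]], "rot": [[0,0,0],[0,0,0],[0,0,0],[0,0,0],[0,0,0]], "claw": [0.06,0.06,0.06,0.06,0.06]}}

```text
clock: 11.95
position: [0.4571, 0.1684, 0.2649]
eef_rot: [-1.567, 0.129, -0.128]
ft_force: [0.1, 0.7, 0.4]
grip_width: 0.06
```

Emit:
{"name": "carry_out", "arguments": {"delta_pos": [[0,-0.02,0],[0,-0.02,0],[0,-0.02,0],[0,-0.02,0],[0,-0.02,0]], "rot": [[0,0,0],[0,0,0],[0,0,0],[0,0,0],[0,0,0]], "claw": [0.06,0.06,0.06,0.06,0.06]}}

```text
clock: 12.45
position: [0.4572, 0.1684, 0.2827]
eef_rot: [-1.567, 0.13, -0.127]
ft_force: [-0.5, -0.1, 0.4]
grip_width: 0.0601
```

```bash
python3 -c "
from h import *
rel([.457,.17,.1735],-.168)
s=snapshot('scene');u,v=proj(s,[.48,.30,.005]);x,y=int(u)-100,int(v)-100
cv2.imwrite('pics/near7.png',cv2.resize(s['img'][y:y+190,x:x+190],(600,600),interpolation=cv2.INTER_CUBIC))
"
```

```text
t 12.45 p [0.4572 0.1684 0.2827] yaw -0.164 down [-1.8e-03 -2.0e-04 -1.0e+00] F [-0.48 -0.12  0.38] w 0.0601
delta [-0.0002  0.1092  0.0016] rot [ 0.0005  0.004  -0.0017]
```

View pics/near7.png

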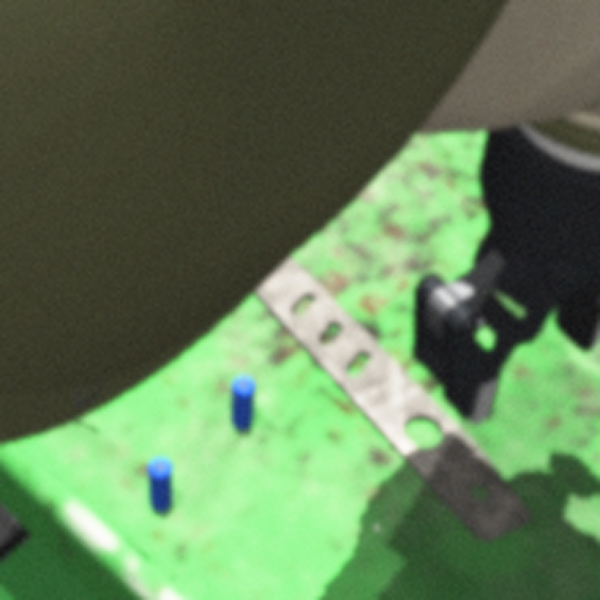

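The strap lies flat and free, with its far end at (275,280). The arm hides the tin in this view, so I compare the tin area in the top view with the earlier picture and then hand in.

```bash
python3 -c "
from h import *
s=snapshot('top');a=np.load('top6.npz')['img']
d=cv2.absdiff(s['img'],a)[150:205,222:275];e=cv2.absdiff(s['img'],a)[170:205,275:330];print('diff tin',d.max(),d.mean(),'strap',e.max(),e.mean())
z=s['z_map'];print(ray(s,*[(130+.5)/4-.5+210,(258+.5)/4-.5+112],.026))
if d.mean()<6: workorder.sign_off();print('signed')
"
```

```text
diff tin 5 1.0890794739851344 strap 17 1.5478787878787879
[0.49989853 0.42665556 0.026     ]
the job is handed in; nothing more can be done
signed
```

I gripped the strap's free end and drew it about 140 mm between the pins along the bench. Then I let go, raised the gripper, and handed the job in at about 12.5 s of the 35 s allowed.

**Last checks:**
- **Clearance:** in the top view the strap end is about 44 mm from the tin's edge.
- **Strap:** it looks flat on the bench in the last scene view. The gripper is open and the wrist force is near zero.
- **Tin and bearing:** the top view just before release shows the tin seated against both pins with the bearing centred on it. The top view after release shows no change there. The tin's axis measured about 25 mm from the pins' midpoint, against 26 mm expected when seated.

**Not checked directly:** the arm hid the tin in the last scene view. I infer that it dropped the final 5 mm and stands level, from the top view only, not from a height or tilt measurement. No check failed. One oddity was that the gripper read 33 mm on the 36 mm strap under the firmer grip, which I put down to the pads flexing.

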